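# Check a coupling gap with a taper gauge

### The arm

A 6-joint arm with a two-finger parallel gripper is mounted at the origin on the work surface. World frame = base frame: x ahead of the robot, y to its left, z up, the work surface at z = 0. Lengths are in m, angles in rad, forces in N, time in s.
With the tool pointing down it reaches from about 0.4 to 0.825 m from the base axis. Payload 7 kg.
Tool frame: the origin (TCP) lies between the finger pads; the fingertips stand 25 mm ahead of it and the grasp point (between the pads) lies 6 mm ahead of it (arm.tip_extent is the z of the fingertips in the tool frame, in m); z points along the fingers, x is the direction in which the jaws open and shut, and the axes are right-handed (so a half turn about z gives the same grasp; the last joint's range is limited). The gripper opens to 88 mm and grips with 3 to 60 N. Pads are 19 mm wide; open, the fingers measure 130 mm over their backs; the gripper's body (78 mm by 193 mm) begins 47 mm behind the grasp point.
Start: joints at [1.418, 0.359, 0.012, 0, -1.224, -0.288], TCP at [0.288, 0.61, 0.212] pointing down, gripper open.
Joint ranges: [-3.07, 3.07], [-1.43, 2.12], [-1.02, 1.25], [-3.03, 1.67], [-3.05, -0], [-3.03, 3.03]. Speed limits (rad/s): [2.39, 2.39, 3.01, 3.14, 3.14, 3.14].

### API

Orientations are given as [roll, pitch, yaw] about the fixed x, y, z axes, in that order (R = Rz(yaw) Ry(pitch) Rx(roll)).
In Python, from station import monitor, grab_frame, job_done, arm gives the robot as it stands.
- The arm moves only by the shell command python3 -m jog 'ROWS' [FORCE]. ROWS is JSON, a list that holds one entry, the list of rows, each a list of 7 numbers: the shift along the world's x, y, z in m, then the turn, a rotation vector about the world's x, y, z in rad, then the opening, from 0 (shut) to 1 (fully open). In form: [[[dx, dy, dz, ax, ay, az, claw], ...]]. A call has 1 to 20 rows; each row shifts and turns the commanded pose from where the row before left it; what a row does not reach is not made up. A row lasts 1/8 s, in which the tool goes at most 62.5 mm and 10.7 degrees, less where a joint would pass 70% of its speed; a pose out of reach is approached as far as the arm can. A call is refused whole if a number of a shift passes 0.0625 or a number of a turn 0.188, either way. A call with a gripper value outside its range is refused whole. The fingers move at their own pace and stop on an object; FORCE is the grip in N (left out, the last holds). Time passes only in rows, so rows that do not move let the fingers close. It gives the time, the measured TCP pose, the force and the opening at its end, in the units of the state.
- monitor.get_state(): the state, without advancing time (a new reading comes with each control period).
- grab_frame(name): name is "scene" or "top" or "wrist"; returns a dict with "pixels" (480x640x3 uint8, red, green, blue), "K" (3x3 intrinsics, pixels), "view" (4x4, takes a point from world to camera coordinates); the wrist camera has in their place "hand_eye" (4x4, takes a point from camera to tool coordinates, whose origin is the TCP and whose axes are the tool frame's). Camera axes: x right, y down, z forward; pixel columns grow to the right and rows downward; lengths in m; the calibration is good to about 2 mm. A picture is of the moment at which its call begins: read the wrist's pose just before it. There is no depth.
- job_done(): hands the job in, once; it reports no verdict.
The state is a dict: "t": time; "q": joint angles; "qd": joint speeds; "joint_efforts": joint torques, N m; "eef_pos": TCP position; "ee_rot": TCP orientation; "force": force on the tool from outside, world axes, zero at the start; "moment": the same for the moment, N m; "width": finger opening in m.
Only numpy, scipy, OpenCV 4.12 (cv2) and the standard library are available. Lean on these libraries where they do the work, as an engineer would, in place of code of your own. Each camera call takes 0.05 s, during which the arm holds its last target.

### The job

Take the blue-handled taper gauge out of the tool rack and slide its blade straight down from above into the gap between the two steel coupling halves of the motor drive, at the very top of the coupling, until it drags snugly on both faces; do not force or jam it. Finish while still holding the gauge upright by its handle at that depth, so that the gap can be read off, and leave the other things on the bench where they are.

Things in the scene. Friction and masses are not known exactly. Their poses are not given: they have to be found in the camera images.
- gauge: the taper gauge's handle, 130 g with its blade: upright blue plastic grip 22 mm (its x) by 18 mm (its y), 7 to 77 mm above the origin, over a steel shoulder plate 30 x 24 x 7 mm. Origin: centre of the shoulder's underside; z points up. In the rack the shoulder rests on the rack's top and the blade hangs through a slot; draw it straight up
- gauge_tip (a point): the blade's tip, 110 mm straight below the gauge's origin. The spring-steel blade is 12 mm wide (gauge's x); its thickness (gauge's y) grows evenly from 2 mm at the tip to 11.2 mm at the shoulder, 1 mm per 12 mm of length, symmetric. It flexes a little along y (about 0.1 N per mm at the tip) and so centres itself in a gap
- rack: fixed grey steel tool rack 190 x 80 x 125 mm high, origin at the centre of its underside, long side along its x; its top plate has three slots 18 x 17 mm at x = -55, 0 and 55 mm, in which the gauge and two other tools stand in any order, each tool's axes parallel to the rack's
- drive: fixed motor drive on a base plate 150 x 410 x 14 mm: a cream ribbed motor, a grey gear unit and between them the coupling. Its y axis runs along the shafts towards the motor, z up; the origin lies on the bench below the motor coupling half's facing plane. Shaft axis 64 mm above the bench; motor and gear unit are no higher than 111 mm (their tops)
- motor_hub_top (a point): 12 o'clock point of the motor's coupling half, 106 mm above the bench, in the plane of its flat face that looks at the other half (towards -y of drive). Each half is a steel disc 84 mm across, 12 mm thick; the facing rim is chamfered, 3.5 mm off its radius and 2 mm off its thickness. Axes as drive
- gear_hub_top (a point): same point on the gear unit's coupling half, 5 to 7.5 mm from the motor half's along -y of drive. Between the two lies the gap: parallel, rigid, empty all the way down. The taper stops the blade: once both faces touch, the drag grows by some 3 to 6 N per mm; 3 to 8 N of downward push is snug
- scraper: bystander: scraper with a wooden handle of the gauge's size, 77 mm high over a 30 x 24 mm shoulder, standing in the rack; origin at the centre of the shoulder's underside
- hexdriver: bystander: driver with a round red handle, 29 mm wide, 78 mm high, standing in the rack; origin at the centre of its 30 x 24 mm shoulder's underside
- discpack: bystander: flat steel ring 80 mm across, 9 mm high with its bushes, lying on the bench; origin at the centre of its underside

How it is judged:
On the way:
1. the gauge is drawn out of the rack in the fingers (height (world z) of gauge_tip above 0.115 m and contact force between the fingers and gauge above 1 N), for 0.2 s.
At the end, for the whole second after the job is handed in: The blade is upright (within 0.15 rad) between the coupling halves, its tip at least 25 mm below the top of their rims and within 12 mm of the top centre sideways; it presses on each half with 0.3 to 25 N, is still, and the fingers still grip the gauge with more than 2 N (contact force between gauge and drive between 0.3 and 25 N and contact force between gauge and gearbox between 0.3 and 25 N and z of gauge_tip in the frame of motor_hub_top below -0.025 m and x of gauge_tip in the frame of motor_hub_top between -0.012 and 0.012 m and y of gauge_tip in the frame of motor_hub_top below 0 m and y of gauge_tip in the frame of gear_hub_top above 0 m and angle between gauge's own z axis and vertical below 0.15 rad and linear speed of gauge below 0.01 m/s and contact force between the fingers and gauge above 2 N); the arm keeps its last pose, push and grip.
It fails at once if the gauge is jammed into the gap (more than 40 N on a coupling half) (contact force between gauge and drive above 40 N or contact force between gauge and gearbox above 40 N).
It fails at once if another thing on the bench is moved by more than 20 mm (distance of any of scraper, hexdriver, discpack from where it was at the start of the episode above 0.02 m).
It also fails if it takes over 43 s, if anything falls off the work surface, if the arm or the gripper's body presses on something with over 40 N, if the wrist force passes 120 N, or if a joint passes its speed limit or range.

## Working session

There is one attempt and no reset: what is moved stays moved. The work goes in short steps, Python scripts to look and compute and a shell command to move; the robot and the scene stay as the last step left them, time stands still between calls to the robot, and variables do not carry over. Pictures are saved under pics/ and viewed, and the job is handed in when it is done.

```bash
mkdir -p pics; ls; python3 - <<'E'
from station import monitor, grab_frame, arm
import cv2, numpy as np
s=monitor.get_state(); print(s)
print(arm.tip_extent)
for n in ["scene","top","wrist"]:
    f=grab_frame(n); cv2.imwrite(f"pics/{n}0.png",f["pixels"][:,:,::-1]); np.savez(f"pics/{n}0.npz",**{k:v for k,v in f.items() if not isinstance(v,str)})
    print(n,f["K"].tolist(),np.round(f.get("view",f.get("hand_eye")),4).tolist())
E
```

```text
pics
{'t': 0.0, 'q': array([ 1.41813758e+00,  3.59353459e-01,  1.10239336e-02, -3.26842344e-04,
       -1.22405812e+00, -2.88089734e-01]), 'qd': array([ 0.00036985,  0.00104014, -0.00037667,  0.00064711, -0.00145482,
        0.00196242]), 'joint_efforts': array([ 1.88911377e-03, -5.82719994e+01,  2.93042582e+01,  6.99693426e+00,
        6.73938019e-03, -1.76447916e-04]), 'eef_pos': array([0.28778793, 0.61000752, 0.2111333 ]), 'ee_rot': array([-3.14143508e+00, -1.61303688e-03, -2.01165625e+00]), 'force': array([-0.15915071,  0.41908614, -0.06869599]), 'moment': array([ 0.02791234,  0.02486436, -0.02955609]), 'width': 0.08752409398411408}
0.025
scene [[495.22957158937425, 0.0, 325.19795423270523], [0.0, 495.22957158937425, 235.24621223798007], [0.0, 0.0, 1.0]] [[-0.8227, 0.5683, -0.0133, 0.5445], [0.3373, 0.4691, -0.8162, -0.066], [-0.4576, -0.6759, -0.5777, 1.0005], [0.0, 0.0, 0.0, 1.0]]
top [[520.4141837626594, 0.0, 318.2484249865264], [0.0, 520.4141837626594, 238.33518170727038], [0.0, 0.0, 1.0]] [[-0.0177, -0.9993, -0.0338, -0.065], [-0.9808, 0.024, -0.1936, 0.6092], [0.1943, 0.0297, -0.9805, 1.022], [0.0, 0.0, 0.0, 1.0]]
wrist [[332.50113664056846, 0.0, 315.02061009422687], [0.0, 332.50113664056846, 231.6285680184458], [0.0, 0.0, 1.0]] [[1.0, -0.0002, 0.0, 0.0005], [0.0001, 0.9589, 0.2837, -0.0756], [-0.0001, -0.2837, 0.9589, -0.172], [0.0, 0.0, 0.0, 1.0]]
```

View pics/scene0.png

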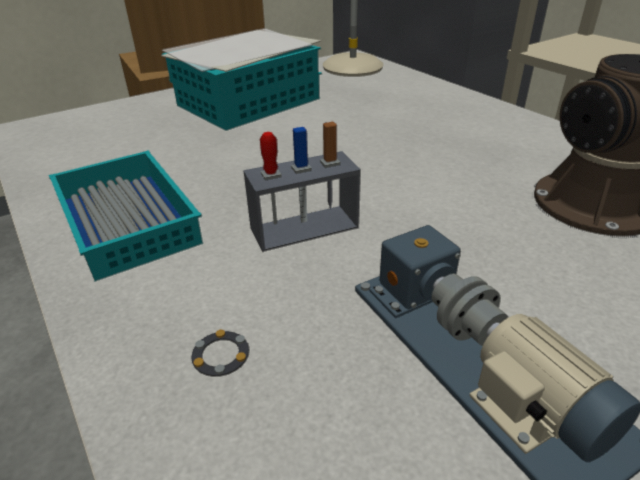

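View pics/top0.png

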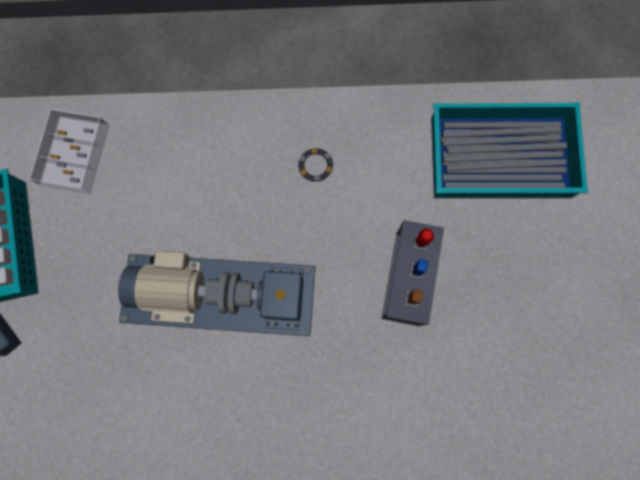

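View pics/wrist0.png

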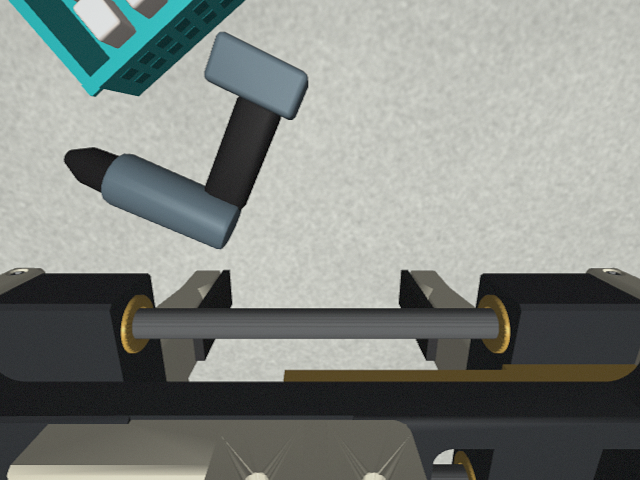

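```bash
cat > h.py <<'E'
import numpy as np, cv2
def load(n): 
    d=np.load(f"pics/{n}.npz"); return d["pixels"],d["K"],d["view"]
def w2p(K,V,p):
    c=V[:3,:3]@np.asarray(p,float)+V[:3,3]; q=K@c; return q[:2]/q[2]
def p2w(K,V,uv,z):
    R=V[:3,:3]; o=-R.T@V[:3,3]; d=R.T@np.linalg.inv(K)@[uv[0],uv[1],1]
    return o+d*(z-o[2])/d[2]
def crop(img,u,v,w,h,s,name):
    c=img[v:v+h,u:u+w,::-1]; cv2.imwrite(name,cv2.resize(c,None,fx=s,fy=s,interpolation=cv2.INTER_CUBIC))
E
python3 - <<'E'
from h import *
i,K,V=load("top0"); crop(i,375,205,80,125,4.5,"pics/t_rack.png"); crop(i,110,245,215,95,3.7,"pics/t_drive.png")
i,K,V=load("scene0"); crop(i,235,110,140,140,4,"pics/s_rack.png"); crop(i,400,240,130,120,5,"pics/s_coup.png")
E
```

```text
(no output)
```

View pics/t_rack.png

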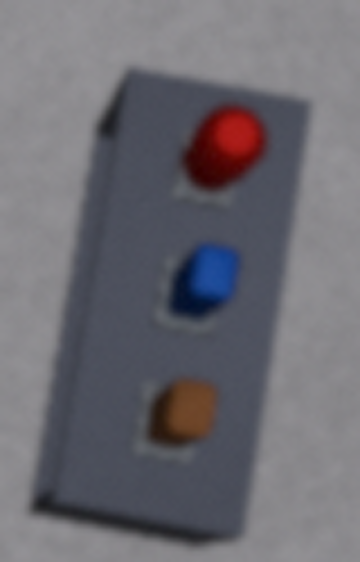

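View pics/t_drive.png

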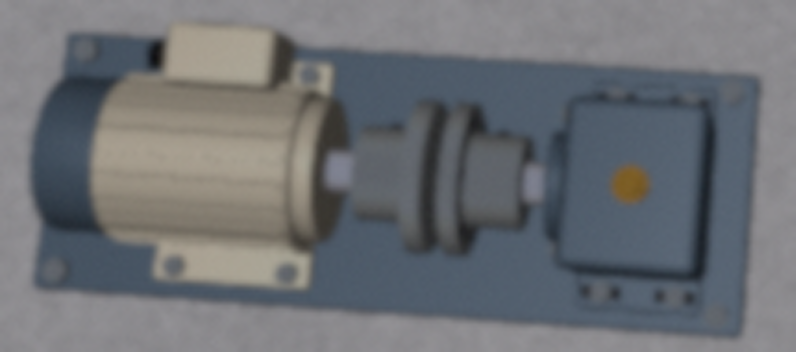

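View pics/s_rack.png

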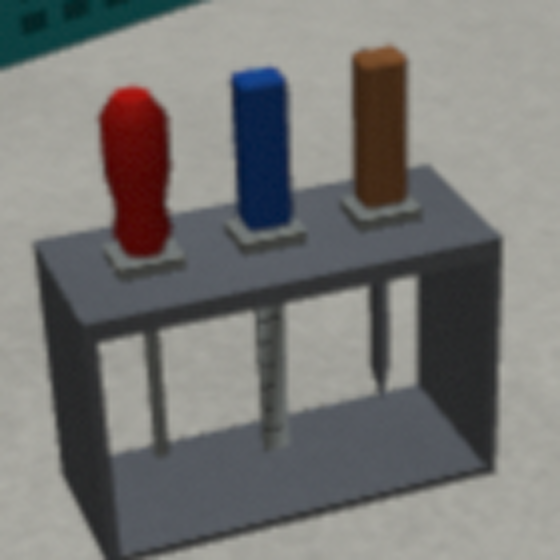

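View pics/s_coup.png

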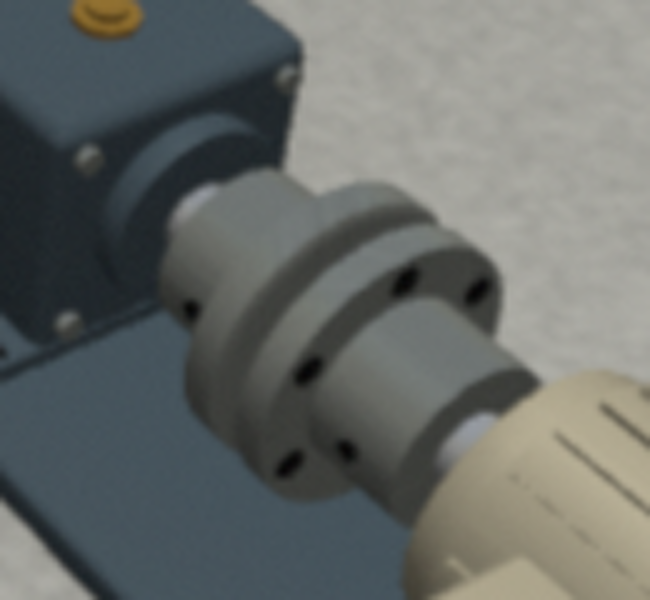

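```bash
python3 - <<'E'
from h import *
i,K,V=load("top0")
def g(pts,u0,v0,s,z):
    return np.array([p2w(K,V,((x+.5)/s-.5+u0,(y+.5)/s-.5+v0),z)[:2] for x,y in pts])
r=g([(130,68),(312,102),(243,540),(52,500)],375,205,4.5,.125)
print("rack",r.round(4),r.mean(0)); 
for a,b in ((0,1),(1,2),(2,3),(3,0)):
    d=r[b]-r[a]; print(np.hypot(*d),np.degrees(np.arctan2(d[1],d[0])))
print("blue top",g([(215,268)],375,205,4.5,.202))
b=g([(70,33),(760,77),(740,335),(35,288)],110,245,3.7,.014)
print("base",b.round(4),b.mean(0))
for a,c in ((0,1),(1,2),(2,3),(3,0)):
    d=b[c]-b[a]; print(np.hypot(*d),np.degrees(np.arctan2(d[1],d[0])))
print("gap top approx",g([(440,175)],110,245,3.7,.1))
print("gap rim", g([(445,105),(440,250)],110,245,3.7,.064), g([(442,177)],110,245,3.7,.104))
E
```

```text
rack [[ 0.6274 -0.2466]
 [ 0.6104 -0.3238]
 [ 0.425  -0.2834]
 [ 0.4429 -0.205 ]] [ 0.52642097 -0.26470917]
0.07905618414346618 -102.43051856973486
0.18976958320978737 167.70419857898995
0.08041691753897215 77.07556479013914
0.18907803278873933 -12.706743630119014
blue top [[ 0.52827552 -0.26519808]]
base [[ 0.5928  0.3374]
 [ 0.5575 -0.0685]
 [ 0.4109 -0.0548]
 [ 0.4447  0.3498]] [0.50147986 0.14098622]
0.4074819923441942 -94.97277492451322
0.1472377300397957 174.6521952711152
0.4060123710312622 85.2164839658662
0.1485765786232228 -4.7768360773744405
gap top approx [[0.4963524  0.09928624]]
gap rim [[0.53854954 0.10451132]
 [0.45889977 0.10603736]] [[0.4948849  0.09738233]]
```

```bash
python3 -m jog '[[[0.015,-0.03,0.01,0,0,0,1],[0.02,-0.05,0.01,0,0,0.02,1],[0.02,-0.055,0.01,0,0,0.02,1],[0.02,-0.055,0.01,0,0,0.02,1],[0.02,-0.055,0.01,0,0,0.02,1],[0.02,-0.055,0.01,0,0,0.02,1],[0.02,-0.055,0,0,0,0.02,1],[0.02,-0.055,0,0,0,0.02,1],[0.02,-0.055,0,0,0,0.02,1],[0.02,-0.055,0,0,0,0.02,1],[0.02,-0.055,0,0,0,0.02,1],[0.01,-0.055,0,0,0,0.02,1],[0.01,-0.055,0,0,0,0,1],[0,-0.055,0,0,0,0,1],[0,-0.055,0,0,0,0,0.6],[0,-0.05,0,0,0,0,0.6],[0,-0.03,0,0,0,0,0.6],[0,0,0,0,0,0,0.6]]]' 20; python3 - <<'E'
from station import monitor, grab_frame
import cv2,numpy as np
s=monitor.get_state(); print(s["t"],s["q"],s["eef_pos"],s["ee_rot"],s["width"])
f=grab_frame("wrist"); cv2.imwrite("pics/w1.png",f["pixels"][:,:,::-1])
E
```

```text
t: 2.4
eef_pos: [0.5224, -0.2663, 0.2712]
ee_rot: [3.14, -0.0, -1.795]
force: [-0.7, 0.1, -0.9]
width: 0.055
2.4 [-1.38241415e-01  1.81762654e-01 -9.50902268e-02 -5.76978398e-07
 -1.29535689e+00  1.48519007e+00] [ 0.52242188 -0.26633115  0.27123322] [ 3.14018434e+00 -1.20298933e-04 -1.79464407e+00] 0.05497185938061255
```

View pics/w1.png

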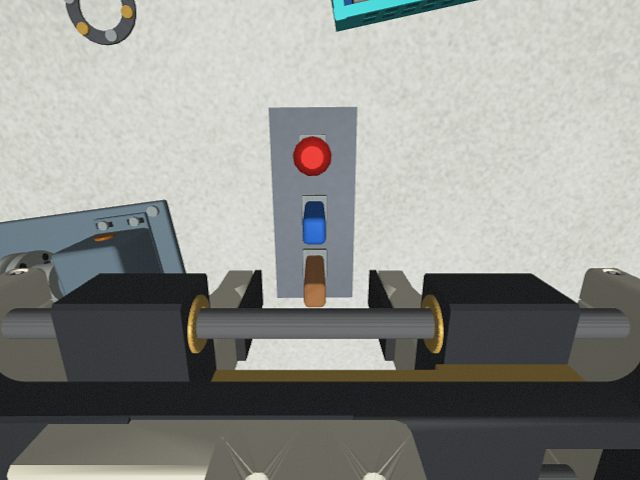

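```bash
cat >> h.py <<'E'
from scipy.spatial.transform import Rotation as Ro
def wview(s,f):
    T=np.eye(4); T[:3,:3]=Ro.from_euler("xyz",s["ee_rot"]).as_matrix(); T[:3,3]=s["eef_pos"]
    return np.linalg.inv(T@f["hand_eye"])
E
python3 - <<'E'
from h import *
from station import monitor, grab_frame
s=monitor.get_state(); f=grab_frame("wrist"); K=f["K"];V=wview(s,f); im=f["pixels"]
crop(im,255,95,120,215,3,"pics/w1c.png")
hsv=cv2.cvtColor(im,cv2.COLOR_RGB2HSV)
m=cv2.inRange(hsv,(105,120,60),(125,255,255)); m[:, :270]=0; m[:,360:]=0; m[:190]=0;m[260:]=0
ys,xs=np.nonzero(m); print(xs.min(),xs.max(),ys.min(),ys.max())
v=im[ys.min()-1:ys.max()+2,314]; print([tuple(int(c) for c in x) for x in v])
for uv in ((314,231),): print(p2w(K,V,uv,.202))
for c in ((269,107.5),(356.5,107),(353,297),(277,297)): print("rackcorner",p2w(K,V,c,.125))
E
```

```text
304 326 201 243
[(145, 155, 155), (54, 66, 93), (20, 47, 85), (19, 44, 85), (25, 49, 87), (25, 47, 86), (27, 51, 88), (23, 47, 87), (29, 51, 89), (25, 48, 88), (27, 50, 90), (20, 49, 89), (24, 48, 88), (21, 49, 90), (27, 49, 89), (21, 49, 90), (24, 48, 85), (23, 57, 110), (33, 78, 147), (37, 93, 179), (48, 101, 189), (50, 107, 198), (53, 112, 206), (57, 120, 215), (53, 115, 212), (55, 115, 212), (51, 115, 211), (53, 114, 210), (50, 113, 208), (53, 113, 210), (51, 112, 209), (51, 113, 209), (47, 111, 207), (49, 111, 208), (50, 110, 206), (47, 109, 205), (47, 108, 205), (45, 107, 204), (48, 108, 204), (48, 108, 204), (41, 108, 204), (48, 105, 196), (38, 93, 178), (31, 91, 182), (92, 99, 114)]
[ 0.52704769 -0.26577811  0.202     ]
rackcorner [ 0.62676451 -0.24675592  0.125     ]
rackcorner [ 0.60978067 -0.32354775  0.125     ]
rackcorner [ 0.42464159 -0.28464291  0.125     ]
rackcorner [ 0.44246694 -0.2060309   0.125     ]
```

View pics/w1c.png

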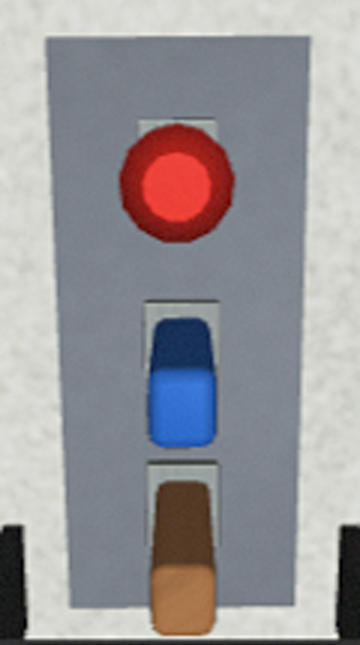

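```bash
python3 -m jog '[[[0.0045,0.001,-0.012,0,0,0.009,0.6],[0,0,-0.025,0,0,0,0.6],[0,0,-0.025,0,0,0,0.6],[0,0,-0.02,0,0,0,0.6],[0,0,-0.01,0,0,0,0.6],[0,0,-0.005,0,0,0,0.6],[0,0,0,0,0,0,0.4],[0,0,0,0,0,0,0.1],[0,0,0,0,0,0,0.1],[0,0,0,0,0,0,0.1],[0,0,0,0,0,0,0.1],[0,0,0,0,0,0,0.1],[0,0,0,0,0,0,0.1]]]' 30
```

```text
t: 4.12
eef_pos: [0.5277, -0.2637, 0.1753]
ee_rot: [-3.141, -0.0, -1.783]
force: [-0.1, -1.2, 1.9]
width: 0.0174
```

```bash
python3 -m jog '[[[0,0,0.005,0,0,0,0.1],[0,0,0.012,0,0,0,0.1],[0,0,0.02,0,0,0,0.1],[0,0,0.02,0,0,0,0.1],[0,0,0.02,0,0,0,0.1],[0,0,0.02,0,0,0,0.1],[0,0,0.02,0,0,0,0.1],[0,0,0.015,0,0,0,0.1],[0,0,0.008,0,0,0,0.1],[0,0,0,0,0,0,0.1]]]' 30;  python3 - <<'E'
from h import *
from station import monitor, grab_frame
for n in ("scene","wrist"):
    f=grab_frame(n); cv2.imwrite(f"pics/{n}2.png",f["pixels"][:,:,::-1])
E
```

```text
t: 5.38
eef_pos: [0.5276, -0.2635, 0.3154]
ee_rot: [-3.141, 0.0, -1.783]
force: [-0.4, 0.1, -1.3]
width: 0.0178
```

View pics/scene2.png

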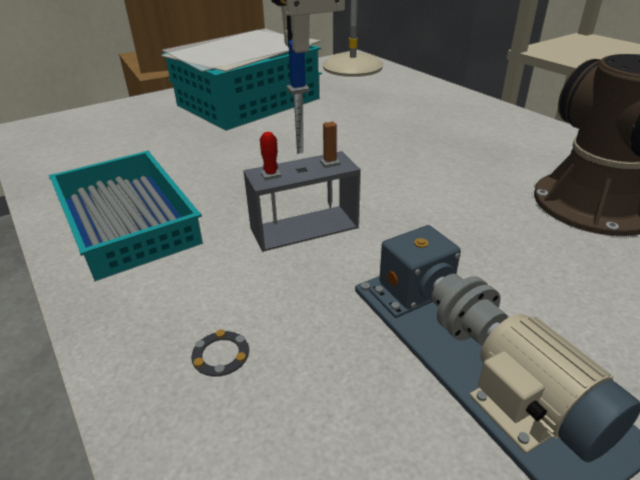

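View pics/wrist2.png

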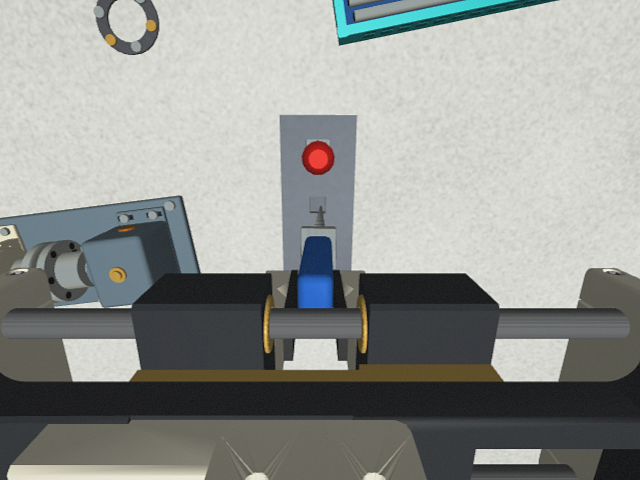

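```bash
python3 -m jog '[[[-0.002,0.015,0,0,0,0,0.1],[-0.004,0.035,0,0,0,0.02,0.1],[-0.004,0.045,0,0,0,0.02,0.1],[-0.004,0.05,0,0,0,0.02,0.1],[-0.004,0.05,0,0,0,0.02,0.1],[-0.004,0.05,0,0,0,0.02,0.1],[-0.004,0.045,0,0,0,0.02,0.1],[-0.004,0.035,0,0,0,0.009,0.1],[-0.002,0.025,0,0,0,0,0.1],[0,0.012,0,0,0,0,0.1],[0,0,0,0,0,0,0.1],[0,0,0,0,0,0,0.1],[0,0,0,0,0,0,0.1]]]' 30;  python3 - <<'E'
from h import *
from station import monitor, grab_frame
s=monitor.get_state();print(s["eef_pos"],s["ee_rot"])
for n in ("scene","wrist","top"):
    f=grab_frame(n); cv2.imwrite(f"pics/{n}3.png",f["pixels"][:,:,::-1])
    if n=="wrist": f["view"]=wview(s,f)
    np.savez(f"pics/{n}3.npz",pixels=f["pixels"],K=f["K"],view=f["view"])
    if n=="wrist": crop(f["pixels"],220,130,200,150,4,"pics/w3c.png")
    if n=="scene": crop(f["pixels"],390,150,150,200,4,"pics/s3c.png")
E
```

```text
t: 7.1
eef_pos: [0.4955, 0.0977, 0.3151]
ee_rot: [-3.142, -0.0, -1.655]
force: [0.4, -0.5, -1.2]
width: 0.0178
[0.49554815 0.0977214  0.31506943] [-3.14156057e+00 -2.73676346e-05 -1.65468078e+00]
```

View pics/w3c.png

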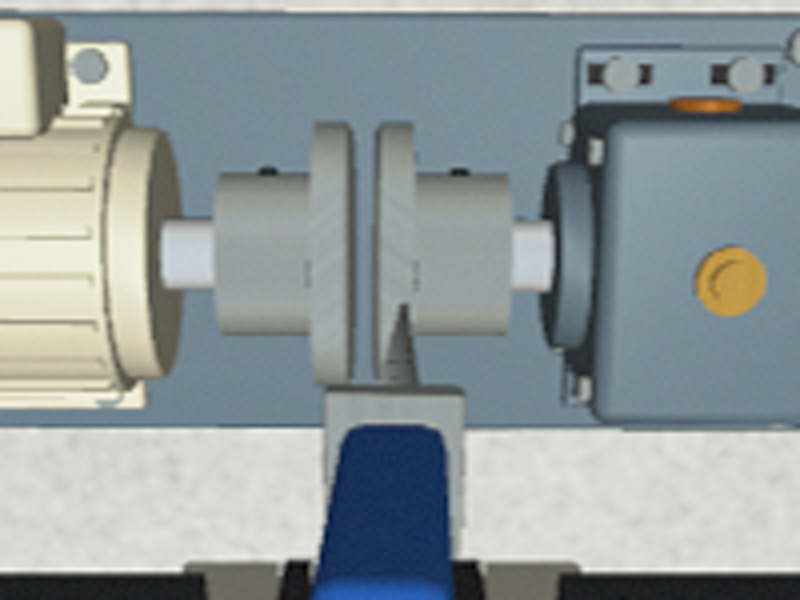

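View pics/wrist3.png

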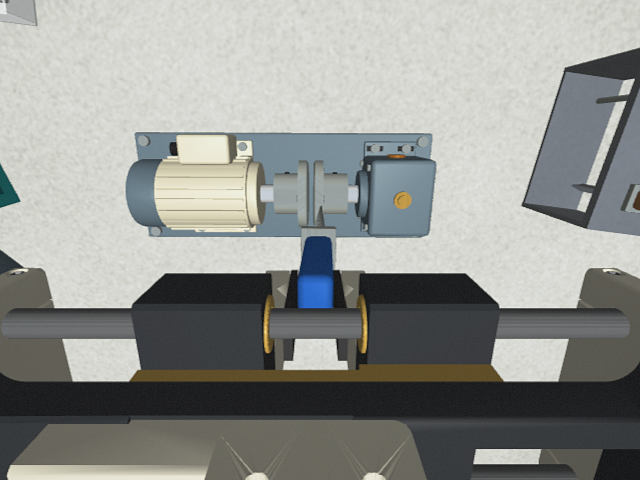

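```bash
python3 -c "
from h import *
i,K,V=load('scene3');crop(i,390,170,150,150,4,'pics/s3c.png')"
```

```text
(no output)
```

View pics/s3c.png

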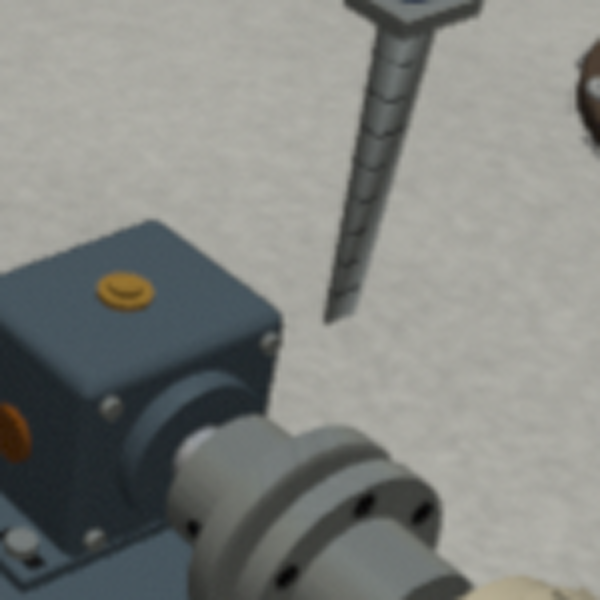

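```bash
python3 - <<'E'
from h import *
i,K,V=load("wrist3")
c=lambda x,y:((x+.5)/4-.5+220,(y+.5)/4-.5+130)
print("axis at motor-hub/gear hub:",p2w(K,V,c(270,254),.064),p2w(K,V,c(460,254),.064), "shaft",p2w(K,V,c(188,254),.064),p2w(K,V,c(532,254),.064))
for z in (.102,.106): print("gap centre",p2w(K,V,c(365,250),z),p2w(K,V,c(365,350),z))
print("gap halves at side", p2w(K,V,c(365,128),.064))
for z in (.150,.155,.160): print("tip",p2w(K,V,c(403,305),z))
s,Ks,Vs=load("scene3")
c2=lambda x,y:((x+.5)/4-.5+390,(y+.5)/4-.5+170)
for z in (.150,.155,.160): print("tip scene",p2w(Ks,Vs,c2(340,320),z))
print(w2p(Ks,Vs,[.4977,.0975,.106])); t=w2p(Ks,Vs,[.4977,.0985,.106]); print((t-[390,170])*4)
E
```

```text
axis at motor-hub/gear hub: [0.50035718 0.13311203 0.064     ] [0.49524281 0.07239291 0.064     ] shaft [0.50256442 0.15931699 0.064     ] [0.49330472 0.04938344 0.064     ]
gap centre [0.50552389 0.10161941 0.102     ] [0.47561195 0.10424533 0.102     ]
gap centre [0.50620141 0.10151203 0.106     ] [0.47660022 0.10411067 0.106     ]
gap halves at side [0.5373177  0.09928332 0.064     ]
tip [0.49857049 0.09180035 0.15      ]
tip [0.49964117 0.09179268 0.155     ]
tip [0.50071185 0.09178501 0.16      ]
tip scene [0.48966464 0.08861659 0.15      ]
tip scene [0.49541326 0.09267043 0.155     ]
tip scene [0.50116188 0.09672426 0.16      ]
[470.23480615 282.09847494]
[323.29303665 450.03136647]
```

```bash
python3 - <<'E'
from h import *
s,Ks,Vs=load("scene3")
crop(s,440,90,110,180,3.3,"pics/s3d.png")
for o in ((.4955,.0977,.265),(.4955,.0957,.265)):
  for d in ((0,0,-.11),(0,-.0035,-.11)):
    a=w2p(Ks,Vs,o); b=w2p(Ks,Vs,np.add(o,d)); t=w2p(Ks,Vs,np.add(o,(0,0,.077))); print(o,d,t.round(1),a.round(1),b.round(1),"slope",(a-b)[0]/(a-b)[1])
t,Kt,Vt=load("top3"); crop(t,180,220,130,130,4.5,"pics/t3c.png")
E
```

```text
(0.4955, 0.0977, 0.265) (0, 0, -0.11) [507.6 106.9] [493.9 173.3] [477.7 251.6] slope -0.2064343746074082
(0.4955, 0.0977, 0.265) (0, -0.0035, -0.11) [507.6 106.9] [493.9 173.3] [475.5 250.2] slope -0.23831751292729797
(0.4955, 0.0957, 0.265) (0, 0, -0.11) [506.  106.3] [492.4 172.6] [476.4 250.8] slope -0.20438252568819634
(0.4955, 0.0957, 0.265) (0, -0.0035, -0.11) [506.  106.3] [492.4 172.6] [474.3 249.5] slope -0.2361295032335461
```

View pics/s3d.png

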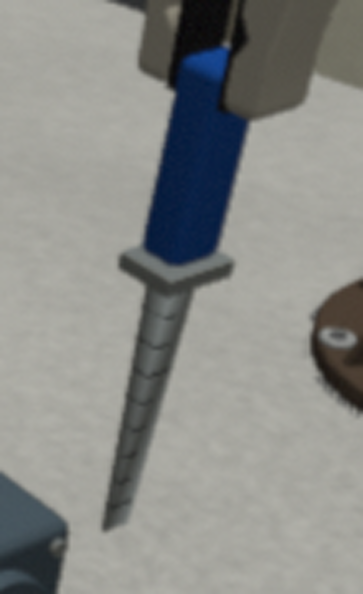

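View pics/t3c.png

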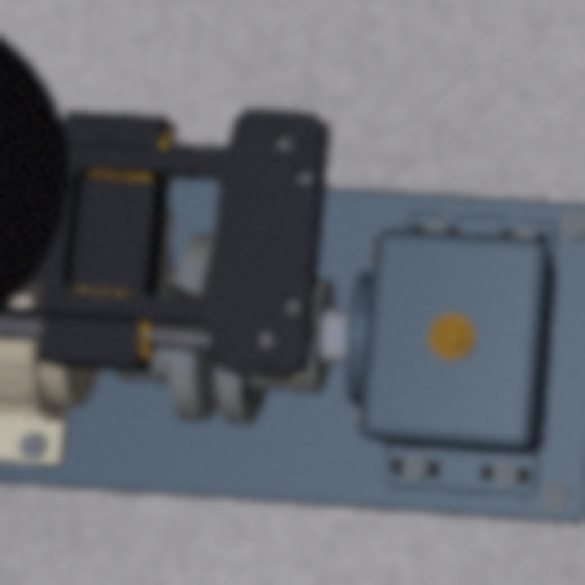

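```bash
python3 - <<'E'
from h import *
s,Ks,Vs=load("scene3")
for n,p in dict(tipNear=(.4955,.118,.29),tipFar=(.4955,.078,.29),padnear=(.4955,.107,.29),tcp=(.4955,.0977,.315),top=(.4955,.0977,.342),shoulder=(.4955,.0977,.265),tip=(.4955,.0977,.155)).items():
    print(n,(w2p(Ks,Vs,p)-[440,90])*3.3)
E
```

```text
tipNear [242.2650006  230.27423504]
tipFar [144.79720396 187.03023663]
padnear [214.47720083 217.94549046]
tcp [206.21427732 136.89947066]
top [222.94921787  55.8328335 ]
shoulder [177.70919983 274.98246943]
tip [124.37488042 533.34215158]
```

```bash
python3 - <<'E'
from h import *
i,K,V=load("wrist3")
for z in (.29,.3,.309,.315,.342,.265,.155):
  print(z,w2p(K,V,(.4955,.0977,z)).round(1))
t=i; crop(i,255,180,130,190,3.1,"pics/w3d.png")
s,Ks,Vs=load("scene3"); crop(s,430,0,180,190,3.1,"pics/s3e.png")
E
```

```text
0.29 [314.9 257.7]
0.3 [314.9 263.7]
0.309 [314.9 269.5]
0.315 [314.9 273.7]
0.342 [314.8 296.4]
0.265 [314.9 245. ]
0.155 [314.9 210.3]
```

View pics/w3d.png

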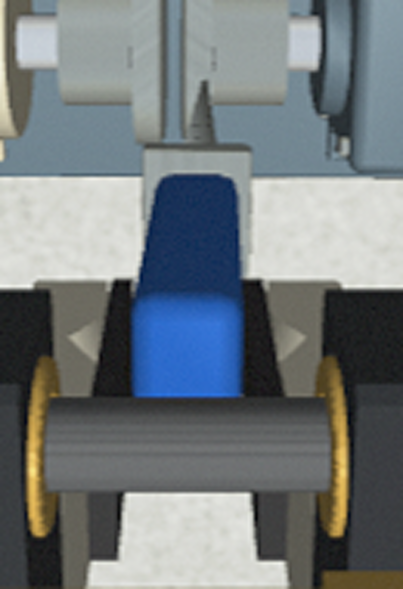

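View pics/s3e.png

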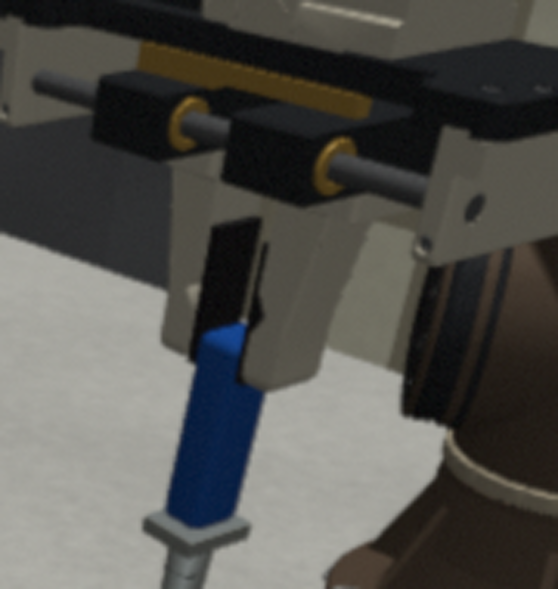

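```bash
python3 -m jog '[[[0,0.002,-0.005,0.01,0,0,0.1],[0,0.003,-0.012,0.01,0,0,0.1],[0,0.001,-0.012,0.009,0,0,0.1],[0,0,-0.007,0,0,0,0.1],[0,0,0,0,0,0,0.1],[0,0,0,0,0,0,0.1],[0,0,0,0,0,0,0.1],[0,0,0,0,0,0,0.1]]]' 45;  python3 - <<'E'
from h import *
from station import monitor, grab_frame
s=monitor.get_state();print(s["eef_pos"],s["ee_rot"],s["force"])
for n in ("scene","wrist"):
    f=grab_frame(n)
    if n=="wrist": f["view"]=wview(s,f)
    np.savez(f"pics/{n}4.npz",pixels=f["pixels"],K=f["K"],view=f["view"])
    if n=="wrist": crop(f["pixels"],250,150,130,170,3.5,"pics/w4c.png")
    if n=="scene": crop(f["pixels"],420,150,130,150,4,"pics/s4c.png")
E
```

```text
t: 8.25
eef_pos: [0.4956, 0.1045, 0.2793]
ee_rot: [3.14, 0.029, -1.654]
force: [0.2, -0.4, -1.1]
width: 0.0174
[0.49561877 0.10453636 0.27933847] [ 3.13964238  0.02916306 -1.65354085] [ 0.16235535 -0.43485447 -1.0921086 ]
```

View pics/w4c.png

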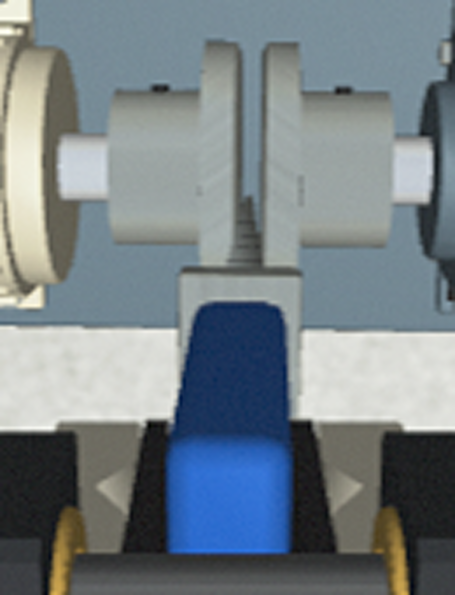

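View pics/s4c.png

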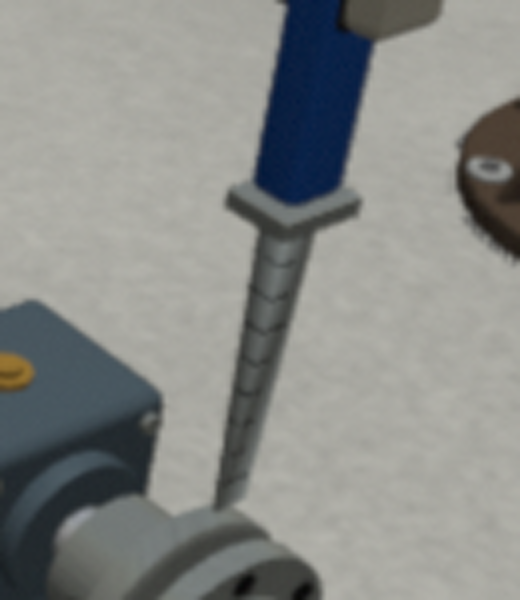

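```bash
python3 - <<'E'
from h import *
i,K,V=load("wrist4")
c=lambda x,y:((x+.5)/3.5-.5+250,(y+.5)/3.5-.5+150)
for z in (.102,.106): print("gap",[p2w(K,V,c(x,200),z).round(4) for x in (241,251.5,262)])
print("gapside",p2w(K,V,c(251.5,48),.064))
print("tip",p2w(K,V,c(246,198),.119))
ht=p2w(K,V,c(228.5,440),.306); print("top-rear edge",ht, "bottom", p2w(K,V,c(241,305),.236), "shoulder",p2w(K,V,c(241,270),.229))
print("axis x:",p2w(K,V,c(84,167),.064),p2w(K,V,c(412,169),.064))
crop(i,280,180,70,60,10,"pics/w4d.png")
E
```

```text
gap [array([0.4953, 0.1059, 0.102 ]), array([0.495 , 0.1027, 0.102 ]), array([0.4948, 0.0995, 0.102 ])]
gap [array([0.4961, 0.1057, 0.106 ]), array([0.4959, 0.1026, 0.106 ]), array([0.4957, 0.0994, 0.106 ])]
gapside [0.53737694 0.09979843 0.064     ]
tip [0.49943754 0.10376499 0.119     ]
top-rear edge [0.50643775 0.10277318 0.306     ] bottom [0.5035496  0.10264977 0.236     ] shoulder [0.50861421 0.10237862 0.229     ]
axis x: [0.50247753 0.15929711 0.064     ] [0.49326172 0.04921967 0.064     ]
```

View pics/w4d.png

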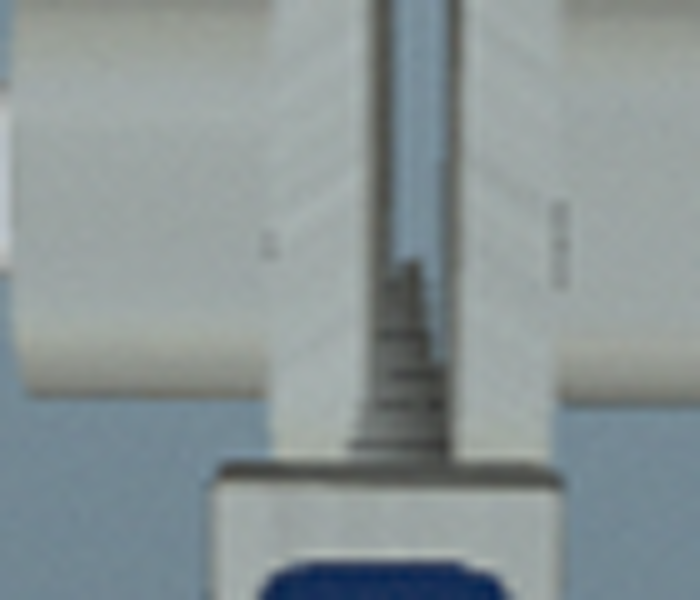

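```bash
python3 -m jog '[[[-0.001,-0.0012,0,0,0,0,0.1],[0,0,-0.005,0,0,0,0.1],[0,0,-0.008,0,0,0,0.1],[0,0,-0.008,0,0,0,0.1],[0,0,-0.006,0,0,0,0.1],[0,0,-0.003,0,0,0,0.1],[0,0,0,0,0,0,0.1],[0,0,0,0,0,0,0.1]]]' 45;  python3 - <<'E'
from h import *
from station import monitor, grab_frame
s=monitor.get_state();print(s["eef_pos"],s["ee_rot"],s["force"],s["moment"])
f=grab_frame("wrist"); crop(f["pixels"],270,170,90,75,8,"pics/w5.png")
f=grab_frame("scene"); crop(f["pixels"],420,180,130,120,5,"pics/s5.png")
E
```

```text
t: 9.35
eef_pos: [0.4947, 0.1034, 0.2493]
ee_rot: [3.14, 0.029, -1.654]
force: [0.7, -0.1, -1.1]
width: 0.0178
[0.4946852  0.10335099 0.24933327] [ 3.13963388  0.02912764 -1.65355159] [ 0.69956141 -0.10787352 -1.06413698] [-0.19154991  0.02952471  0.03811023]
```

View pics/w5.png

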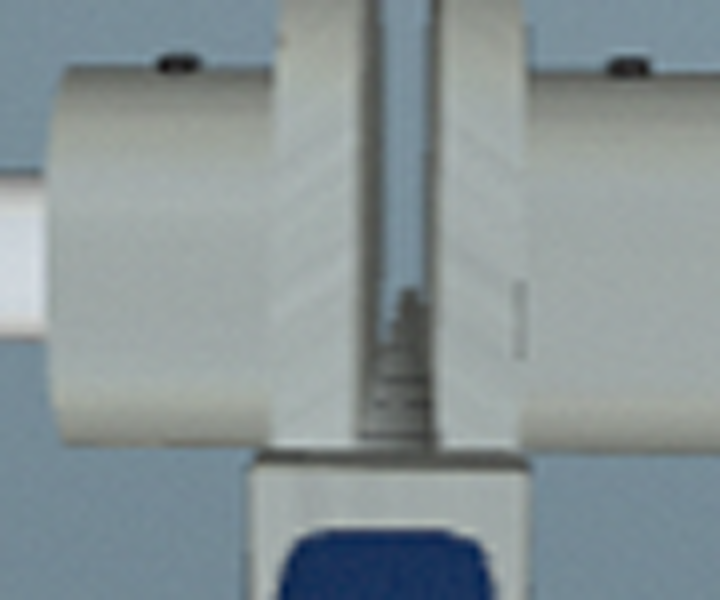

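View pics/s5.png

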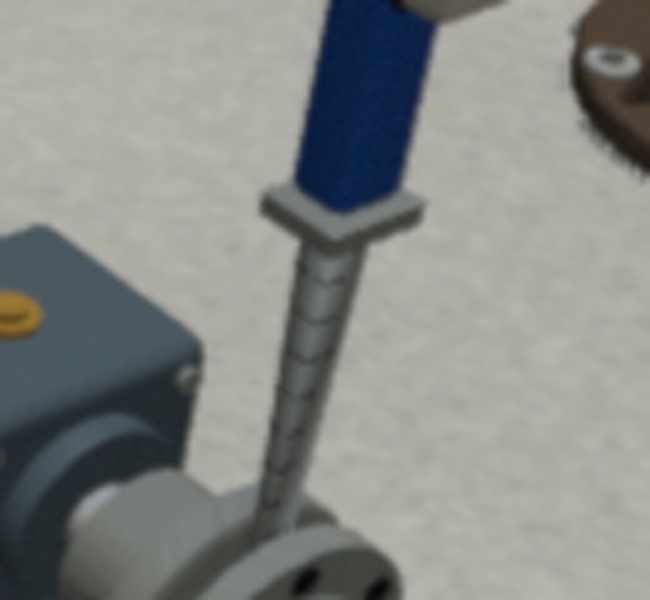

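```bash
python3 -m jog '[[[0,0,-0.003,0,0,0,0.1],[0,0,-0.003,0,0,0,0.1],[0,0,-0.003,0,0,0,0.1],[0,0,-0.002,0,0,0,0.1],[0,0,0,0,0,0,0.1],[0,0,0,0,0,0,0.1]]]'; python3 -m jog '[[[0,0,-0.002,0,0,0,0.1],[0,0,-0.002,0,0,0,0.1],[0,0,-0.001,0,0,0,0.1],[0,0,0,0,0,0,0.1],[0,0,0,0,0,0,0.1]]]'
```

```text
t: 10.2
eef_pos: [0.4946, 0.1033, 0.2381]
ee_rot: [3.139, 0.029, -1.654]
force: [-0.9, 0.2, -0.7]
width: 0.0175
t: 10.82
eef_pos: [0.4945, 0.1032, 0.2331]
ee_rot: [3.139, 0.029, -1.654]
force: [-0.4, -0.1, -2.1]
width: 0.0172
```

```bash
for k in 1 2; do :; done; python3 -m jog '[[[0,0,-0.001,0,0,0,0.1],[0,0,-0.001,0,0,0,0.1],[0,0,-0.001,0,0,0,0.1],[0,0,0,0,0,0,0.1]]]'; python3 -m jog '[[[0,0,-0.001,0,0,0,0.1],[0,0,-0.001,0,0,0,0.1],[0,0,0,0,0,0,0.1],[0,0,0,0,0,0,0.1]]]'; python3 -m jog '[[[0,0,-0.001,0,0,0,0.1],[0,0,-0.001,0,0,0,0.1],[0,0,0,0,0,0,0.1],[0,0,0,0,0,0,0.1]]]'
```

```text
t: 11.32
eef_pos: [0.4945, 0.1032, 0.2299]
ee_rot: [3.139, 0.029, -1.654]
force: [-0.1, -0.6, -0.8]
width: 0.0177
t: 11.82
eef_pos: [0.4945, 0.1033, 0.2281]
ee_rot: [3.139, 0.029, -1.654]
force: [0.3, 1.0, -0.7]
width: 0.0173
t: 12.32
eef_pos: [0.4945, 0.1033, 0.2261]
ee_rot: [3.139, 0.029, -1.654]
force: [-0.3, 1.0, -1.8]
width: 0.0178
```

```bash
python3 -m jog '[[[0,0,-0.001,0,0,0,0.1],[0,0,-0.001,0,0,0,0.1],[0,0,0,0,0,0,0.1],[0,0,0,0,0,0,0.1]]]'; python3 -m jog '[[[0,0,-0.001,0,0,0,0.1],[0,0,-0.0005,0,0,0,0.1],[0,0,0,0,0,0,0.1],[0,0,0,0,0,0,0.1]]]';python3 -c "
from h import *
from station import monitor, grab_frame
print(monitor.get_state()['force'])
f=grab_frame('wrist'); crop(f['pixels'],270,170,90,75,8,'pics/w6.png')
f=grab_frame('scene'); crop(f['pixels'],420,180,130,120,5,'pics/s6.png')
print(monitor.get_state()['force'])"
```

```text
t: 12.82
eef_pos: [0.4945, 0.1033, 0.224]
ee_rot: [3.139, 0.029, -1.654]
force: [0.1, 0.3, -1.4]
width: 0.0173
t: 13.32
eef_pos: [0.4945, 0.1032, 0.2225]
ee_rot: [3.139, 0.029, -1.654]
force: [-0.1, -0.0, -1.0]
width: 0.0175
[-0.08598248 -0.03488041 -1.01811078]
[-0.28213886  0.17914185 -1.15007645]
```

View pics/w6.png

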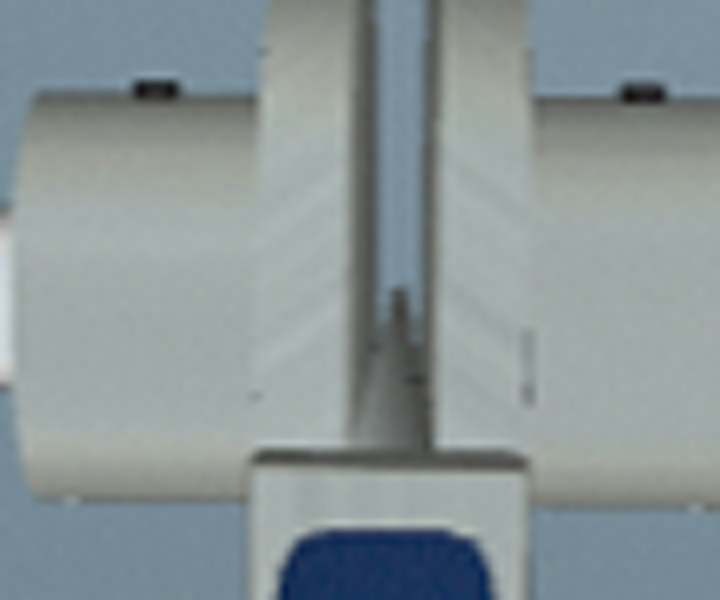

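View pics/s6.png

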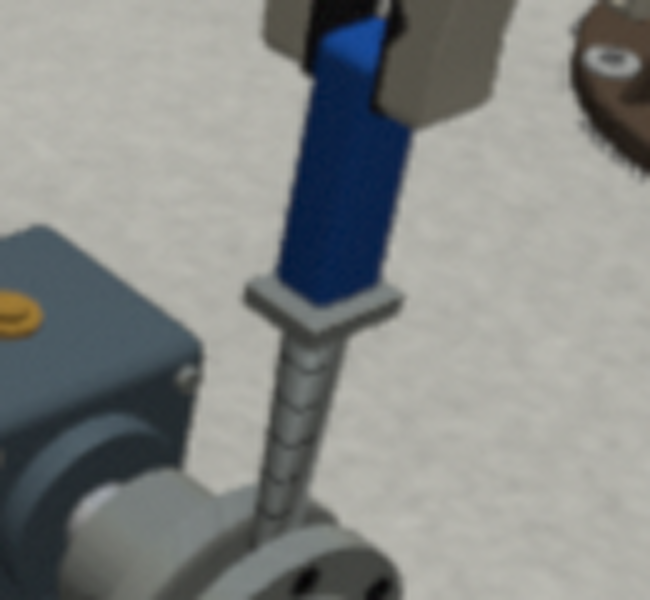

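```bash
python3 -m jog '[[[0,0,-0.001,0,0,0,0.1],[0,0,-0.0005,0,0,0,0.1],[0,0,0,0,0,0,0.1],[0,0,0,0,0,0,0.1]]]'; python3 -m jog '[[[0,0,-0.001,0,0,0,0.1],[0,0,-0.0005,0,0,0,0.1],[0,0,0,0,0,0,0.1],[0,0,0,0,0,0,0.1]]]'
```

```text
t: 13.92
eef_pos: [0.4945, 0.1032, 0.221]
ee_rot: [3.139, 0.029, -1.654]
force: [-0.6, -0.0, -1.8]
width: 0.0173
t: 14.42
eef_pos: [0.4945, 0.1032, 0.2195]
ee_rot: [3.139, 0.029, -1.654]
force: [-0.0, -0.2, -1.7]
width: 0.0175
```

```bash
python3 -m jog '[[[0,0,-0.001,0,0,0,0.1],[0,0,-0.0005,0,0,0,0.1],[0,0,0,0,0,0,0.1],[0,0,0,0,0,0,0.1]]]'
```

```text
t: 14.92
eef_pos: [0.4945, 0.1032, 0.218]
ee_rot: [3.139, 0.029, -1.654]
force: [0.3, 0.6, -1.0]
width: 0.0177
```

```bash
python3 -m jog '[[[0,0,-0.001,0,0,0,0.1],[0,0,-0.0005,0,0,0,0.1],[0,0,0,0,0,0,0.1],[0,0,0,0,0,0,0.1]]]'; python3 -m jog '[[[0,0,-0.001,0,0,0,0.1],[0,0,-0.0005,0,0,0,0.1],[0,0,0,0,0,0,0.1],[0,0,0,0,0,0,0.1]]]'
```

```text
t: 15.42
eef_pos: [0.4945, 0.1032, 0.2165]
ee_rot: [3.139, 0.029, -1.654]
force: [0.3, 0.5, -1.7]
width: 0.0175
t: 15.92
eef_pos: [0.4944, 0.1032, 0.215]
ee_rot: [3.139, 0.029, -1.654]
force: [0.2, 0.7, -2.0]
width: 0.0175
```

```bash
python3 -m jog '[[[0,0,-0.001,0,0,0,0.1],[0,0,-0.0005,0,0,0,0.1],[0,0,0,0,0,0,0.1],[0,0,0,0,0,0,0.1]]]'; python3 -c "
from h import *
from station import monitor, grab_frame
s=monitor.get_state();print(s['force'])
f=grab_frame('wrist'); crop(f['pixels'],270,170,90,75,8,'pics/w7.png')
np.savez('pics/wrist7.npz',pixels=f['pixels'],K=f['K'],view=wview(s,f))
print(monitor.get_state()['force'])"
```

```text
t: 16.42
eef_pos: [0.4945, 0.1032, 0.2135]
ee_rot: [3.139, 0.029, -1.654]
force: [0.3, -0.2, -2.3]
width: 0.0177
[ 0.34677343 -0.23735942 -2.33058414]
[-0.17183338  0.36125856 -2.15391453]
```

View pics/w7.png

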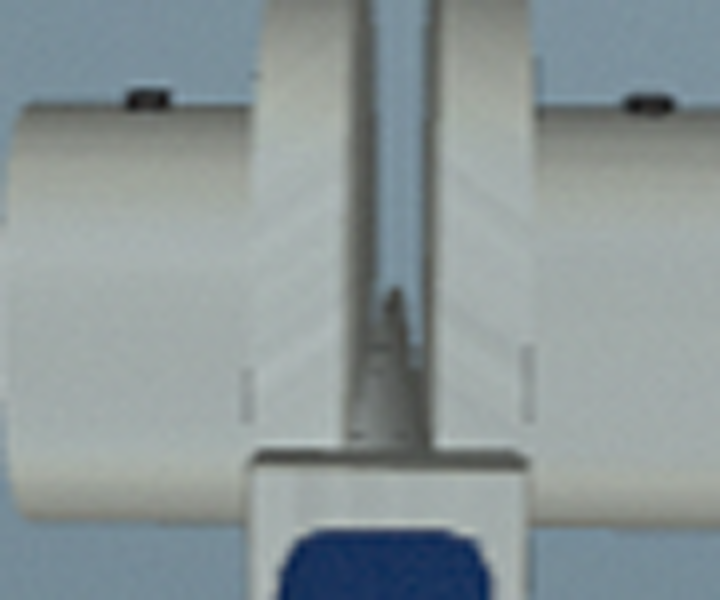

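```bash
python3 -m jog '[[[0,0,-0.001,0,0,0,0.1],[0,0,-0.0005,0,0,0,0.1],[0,0,0,0,0,0,0.1],[0,0,0,0,0,0,0.1]]]'; python3 -m jog '[[[0,0,-0.001,0,0,0,0.1],[0,0,-0.0005,0,0,0,0.1],[0,0,0,0,0,0,0.1],[0,0,0,0,0,0,0.1]]]'
```

```text
t: 16.98
eef_pos: [0.4945, 0.1033, 0.212]
ee_rot: [3.139, 0.029, -1.654]
force: [1.0, 0.4, -0.9]
width: 0.0173
t: 17.48
eef_pos: [0.4945, 0.1033, 0.2105]
ee_rot: [3.139, 0.029, -1.654]
force: [-0.1, 0.4, -1.9]
width: 0.0178
```

```bash
python3 -m jog '[[[0,0,-0.001,0,0,0,0.1],[0,0,-0.0005,0,0,0,0.1],[0,0,0,0,0,0,0.1],[0,0,0,0,0,0,0.1]]]'
```

```text
t: 17.98
eef_pos: [0.4945, 0.1032, 0.209]
ee_rot: [3.139, 0.029, -1.654]
force: [0.7, 0.5, -1.9]
width: 0.0175
```

```bash
python3 -m jog '[[[0,0,-0.001,0,0,0,0.1],[0,0,-0.0005,0,0,0,0.1],[0,0,0,0,0,0,0.1],[0,0,0,0,0,0,0.1]]]'; python3 -c "
from h import *
from station import monitor, grab_frame
s=monitor.get_state();print(s['force'],s['moment'])
f=grab_frame('scene'); crop(f['pixels'],410,150,150,150,4,'pics/s8.png')
s=monitor.get_state();print(s['force'],s['moment'])"
```

```text
t: 18.48
eef_pos: [0.4945, 0.1032, 0.2075]
ee_rot: [3.139, 0.029, -1.654]
force: [0.5, -0.3, -2.2]
width: 0.0176
[ 0.47947134 -0.26332233 -2.16078725] [ 0.11056341 -0.03853019  0.01024698]
[ 0.37440054 -0.19766806 -1.26865021] [ 0.12863057 -0.0292533  -0.02232689]
```

View pics/s8.png

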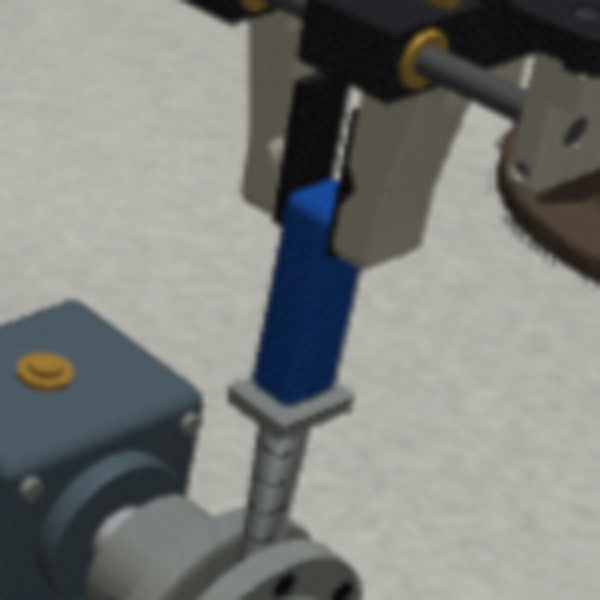

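```bash
python3 -m jog '[[[0,0,-0.001,0,0,0,0.1],[0,0,-0.0005,0,0,0,0.1],[0,0,0,0,0,0,0.1],[0,0,0,0,0,0,0.1]]]'; python3 -m jog '[[[0,0,-0.001,0,0,0,0.1],[0,0,0,0,0,0,0.1],[0,0,0,0,0,0,0.1]]]'; python3 -c "
from station import monitor
s=monitor.get_state();print(s['force'],s['moment'])"
```

```text
t: 19.02
eef_pos: [0.4945, 0.1033, 0.2061]
ee_rot: [3.139, 0.029, -1.654]
force: [0.0, 0.0, -0.0]
width: 0.0175
t: 19.4
eef_pos: [0.4946, 0.1033, 0.2052]
ee_rot: [3.139, 0.029, -1.654]
force: [0.5, 0.8, 1.2]
width: 0.0173
[0.46544928 0.81912152 1.18220737] [ 0.16548378 -0.07360548 -0.10775742]
```

```bash
python3 -m jog '[[[0,0,-0.001,0,0,0,0.1],[0,0,-0.0005,0,0,0,0.1],[0,0,0,0,0,0,0.1],[0,0,0,0,0,0,0.1]]]';python3 -c "
from station import monitor
s=monitor.get_state();print(s['force'],s['moment'])"
```

```text
t: 19.9
eef_pos: [0.4949, 0.1034, 0.2041]
ee_rot: [3.14, 0.029, -1.653]
force: [-1.4, 0.3, 5.7]
width: 0.0176
[-1.41834221  0.30132526  5.69553791] [0.13918638 0.14194851 0.00510499]
```

```bash
python3 -m jog '[[[0,0,0,0,0,0,0.1],[0,0,0,0,0,0,0.1],[0,0,0,0,0,0,0.1],[0,0,0,0,0,0,0.1]]]';python3 -c "
from h import *
from station import monitor, grab_frame
print(monitor.get_state()['force'])
f=grab_frame('scene'); crop(f['pixels'],410,150,150,150,4,'pics/s9.png')
print(monitor.get_state()['force'])
s=monitor.get_state();f=grab_frame('wrist'); crop(f['pixels'],240,170,150,150,4,'pics/w9.png')
np.savez('pics/wrist9.npz',pixels=f['pixels'],K=f['K'],view=wview(s,f))
print(monitor.get_state()['force'])"
```

```text
t: 20.4
eef_pos: [0.4949, 0.1034, 0.204]
ee_rot: [3.14, 0.029, -1.653]
force: [0.1, 0.6, 5.4]
width: 0.0173
[0.13197501 0.62464043 5.3712072 ]
[-0.01698507 -0.25025871  5.05825179]
[-0.44425798  1.05475285  6.12776494]
```

View pics/s9.png

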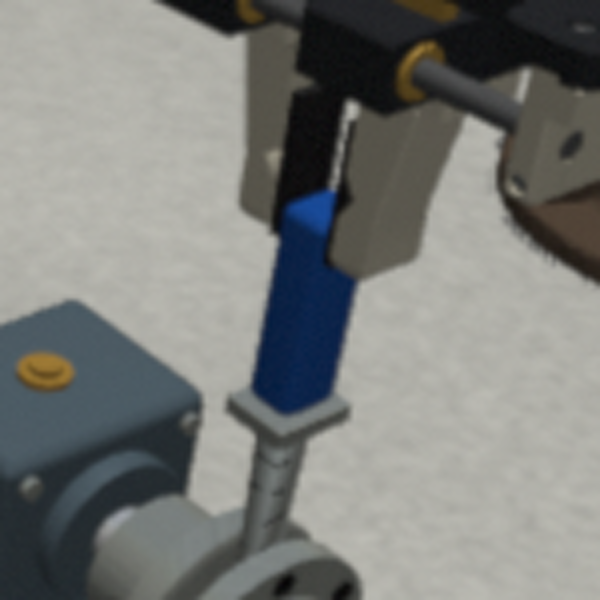

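View pics/w9.png

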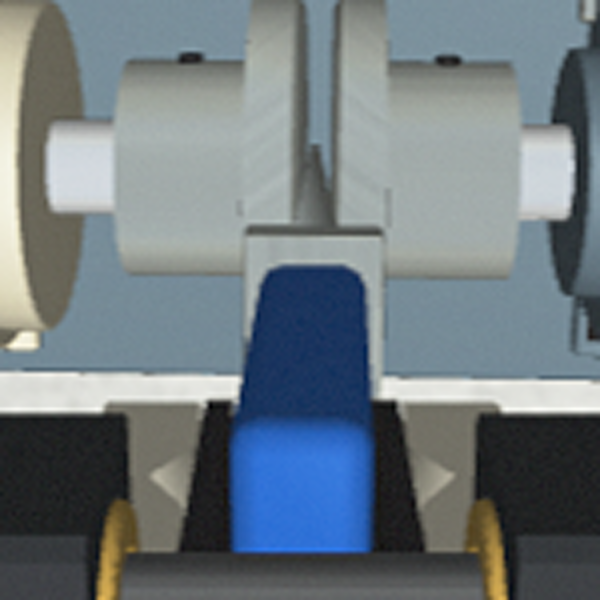

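```bash
python3 -m jog '[[[0,0,0.0003,0,0,0,0.1],[0,0,0,0,0,0,0.1],[0,0,0,0,0,0,0.1],[0,0,0,0,0,0,0.1]]]';python3 -c "
from station import monitor, grab_frame
for k in range(3):
    s=monitor.get_state();print(s['force'],s['moment'],s['qd'].round(4)); grab_frame('top')"
```

```text
t: 21.0
eef_pos: [0.4947, 0.1033, 0.2041]
ee_rot: [3.14, 0.029, -1.654]
force: [-0.1, 0.3, 4.8]
width: 0.0175
[-0.05967517  0.30302261  4.8478537 ] [0.18205966 0.02316832 0.0037141 ] [-0.0006  0.0018  0.0006 -0.0011  0.0013  0.0001]
[0.05804451 0.2979811  5.27900204] [ 0.14234268  0.04117356 -0.07297051] [ 0.0003  0.0001 -0.0016  0.0004 -0.0002  0.0021]
[0.85460434 0.00900364 4.81500364] [ 0.17329045 -0.01056534  0.00773182] [-0.0004  0.0011 -0.0004 -0.0001 -0.0001  0.0005]
```

Push is steady at about 6 N (5.0 N measured plus 1.3 N gauge weight), so I'm handing in.

```bash
python3 -c "
from station import job_done
print(job_done())"
```

```text
the job is handed in; nothing more can be done
None
```

I drew the blue gauge out of the rack and lowered its blade into the top of the coupling gap until it was snug. The job is handed in with the gauge still held upright; no verdict was reported.

**Last checks**
- **Push:** the blade met the faces at about 55 mm below the rim top. After a final 0.3 mm back-off, the downward push held steady at about 6 N (5 N measured plus the gauge's weight), within the 3–8 N snug range.
- **Side load:** lateral force was about zero, and the push rose by roughly 3–4 N per mm, as the task describes for contact on both faces. I could not measure the force on each face separately.
- **Position:** in the last scene and wrist pictures the blade sits between the two discs, close to top centre. It was upright to about 0.01 rad when I measured it just above the gap.
- **Time:** about 21 s of the 43 s allowed.
- **Bystanders:** nothing I moved came near them. The scraper, driver and ring looked in place just after the draw-out, but I did not check them again before handing in.

**Disagreements**
- **Short grip:** in the pictures the fingers hold only the top 13–20 mm of the handle, about 40 mm higher than the stated fingertip position implies. I raised the grip to 45 N and saw no slip.
- **Tilt after the draw:** the gauge hung about 0.03 rad off vertical, so I turned the wrist to correct it before inserting.
- **Sideways position:** the wrist and scene cameras differed by 2–4 mm on where the tip is across the coupling. Both readings are well inside the 12 mm limit.

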